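Post a carton of sweets through a spring flap

TASK

Push the sprung flap of the collecting box open with one finger and, while that finger keeps it open, push the small carton on the box's porch past it with the other finger, so that it drops into the compartment; then withdraw so that the flap falls shut. Do not pick the carton up, do not push the flap with the carton or let the flap close on it, and leave the jar and the spare carton beside the box where they are.

Things in the scene. Friction and masses are not known exactly. Their poses are not given: they have to be found in the camera images.
- drop_box: Plywood collecting box fixed to the table, open on top: low porch in front, walled compartment behind, flap between. Origin on the table surface (z = 0) under the middle of the closed flap; its x axis runs level from the porch through the flap into the compartment, y to the left seen that way, z up. 136 mm wide in all. Sites on it have the same axes.
- flap (a joint): Upright aluminium flap in the doorway, 5 mm thick, from 3 to 53 mm above the porch. It turns about an upright axis at x = 0, y = +60 mm of the box frame (left); 0 = shut, up to 1.5 rad as its free edge swings into the compartment. A spring of 0.15 N m (shut) to 0.21 N m (1.2 rad) shuts it in about a second: some 5 N opens it 30 mm from the axis.
- flap_edge (a point): Point on the flap 2 mm from its free edge, 115 mm from its axis, 27 mm above the porch; at x = 0, y = -55 mm of the box frame when shut.
- carton: Small closed red sweets carton with a pale paper band, 50 mm (its x) by 44 mm (its y) by 32 mm high, about 70 g, standing loose on the porch right of the middle, a few centimetres in front of the flap, its x axis roughly along the box's x. Origin at the centre of its underside.
- spare_carton: Another such carton (50 x 44 x 32 mm), standing on the table left of the porch; leave it alone. Origin at the centre of its underside.
- jar: Closed jar, 64 mm across, 95 mm high, standing on the table right of the box; leave it alone. Origin at the centre of its underside.
- basket: Red basket of packed cartons, 200 mm (x) by 150 mm (y), up to about 115 mm high, fixed on the other side of the table's middle; not needed. Origin at the centre of its underside.
- porch (a point): Middle of the porch's top, 62.5 mm before the flap, 70 mm above the table. The porch is a flat shelf without side walls, from x = -125 to 0 mm of the box frame, 136 mm wide; at x = 0, under the flap, it ends and drops straight to the compartment floor.
- compartment (a point): Middle of the compartment's floor, 6 mm above the table. Inside it spans x = 0 to 170 mm, y = -60 to 60 mm of the box frame; its 8 mm walls rise to 125 mm above the table, the side walls begin at x = -8 mm. No cover, and no bar over the flap's doorway, so fingers pointing down can travel through it.
Mind the look-alikes: they are no part of the job. What is shaped like the carton but blue, purple or turquoise is not meant.

How it is judged:
On the way, in this order (a step that is already met when the one before it is completed fails the run):
1. a finger pushes the flap open past 0.7 rad while the carton still stands on the porch (value of joint flap above 0.7 rad and contact force between the fingers and flap above 0.3 N and x of carton in the frame of drop_box below -0.005 m and z of carton in the frame of drop_box above 0.06 m), for 0.05 s.
2. the carton's middle passes the doorway while a finger holds the flap open (value of joint flap above 0.6 rad and contact force between the fingers and flap above 0.3 N and x of carton in the frame of drop_box above 0.005 m), for 0.05 s.
At the end, for the whole second after the job is handed in: the carton lies at rest in the compartment, below porch level, either way up; the flap is shut (below 0.08 rad); jar and spare carton within 20 mm of where they stood (x of carton in the frame of drop_box between -0.006 and 0.176 m and y of carton in the frame of drop_box between -0.066 and 0.066 m and z of carton in the frame of drop_box below 0.062 m and linear speed of carton below 0.02 m/s and value of joint flap below 0.08 rad and distance of each of jar, spare_carton from where it was at the start of the episode below 0.02 m); the robot touches nothing.
It fails at once if the carton is lifted more than 15 mm off the porch (z of carton in the frame of drop_box above 0.085 m).
It fails at once if the carton bears on the flap with more than 1.5 N (flap pushed with the carton, or closing on it) (contact force between carton and flap above 1.5 N).
It fails at once if the jar or the spare carton is moved more than 20 mm (distance of any of jar, spare_carton from where it was at the start of the episode above 0.02 m).
It also fails if it takes over 35 s, if anything falls off the work surface, if the arm or the gripper's body presses on something with over 40 N, if the wrist force passes 120 N, or if a joint passes its speed limit or range.

ROBOT

A 7-joint arm with a two-finger parallel gripper is mounted at the origin on the work surface. World frame = base frame: x ahead of the robot, y to its left, z up, the work surface at z = 0. Lengths are in m, angles in rad, forces in N, time in s.
With the tool pointing down it reaches from about 0.425 to 0.875 m from the base axis. Payload 9.9 kg.
Tool frame: the origin (TCP) lies where the fingers leave the gripper's body, on its centre line; the fingertips stand 73 mm ahead of it and the grasp point (between the pads) lies 54 mm ahead of it (robot.pinch_z is the distance from the TCP to the grasp point, in m); z points along the fingers, y is the line along which they close (so a half turn about z gives the same grasp; the last joint's range is limited). The gripper opens to 85 mm and grips with 20 to 120 N. Pads are 22 mm wide; open, the fingers measure 114 mm over their backs; the gripper's body (76 mm by 85 mm) begins 54 mm behind the grasp point. The pads swing forward as they close: fully open they stand 13 mm farther back than shut.
Start: joints at [1.202, 0.576, 0.025, 1.437, -0.015, 1.129, -0.057], TCP at [0.19, -0.648, 0.304] pointing down, gripper open.
Joint ranges: [-2.76, 2.76], [-0.34, 2.15], [-1.52, 1.57], [0.19, 2.46], [-1.09, 4.23], [0.17, 1.99], [-2.82, 2.82]. Speed limits (rad/s): [2.22, 2.22, 3.01, 3.01, 3.14, 3.14, 3.14].

INTERFACE

Orientations are given as a unit quaternion [x, y, z, w].
In Python, from station import robot gives the robot as it stands. The module is installed in compiled form; this text tells all that it offers.
- The arm moves only by the tool arm_command, never from a script. Its argument "steps" is text: rows parted by semicolons, each of 5 numbers parted by spaces: the closure in counts, from 0 (fully open) to 255 (shut), then the shift along the tool's x, y, z in m, then the turn about the tool's z in degrees. In form: fingers tx ty tz spin; .... A call has 1 to 20 rows; each row is the pose to reach, as a shift and turn from the pose commanded when the call began, along the tool's axes at that moment; what a row does not reach only later rows make up. A row lasts 1/8 s, in which the tool goes at most 62.5 mm and 10.7 degrees, less where a joint would pass 70% of its speed; a pose out of reach is approached as far as the arm can. A call with a gripper value outside its range is refused whole. The fingers move at their own pace and stop on an object; the grip force is fixed at half the most. Time passes only in rows, so rows that repeat a pose let the fingers close. It gives the time, the measured TCP pose, the force, the opening and the grip force at its end, in the units of the state.
- robot.get_obs(): the state, without advancing time (a new reading comes with each control period).
- robot.grab_frame(name): name is "scene" or "top" or "wrist"; returns (picture, depth): 420x560x3 uint8, blue, green, red; 420x560 float32, m along the optical axis (not along the pixel's ray), 0 where there is no reading.
- robot.camera_model(name): a dict with "K" (3x3 intrinsics, pixels), "xyz" and "rotation" of the camera in the world. Camera axes: x right, y up, looking along -z (the intrinsics and any distortion apply to the point x, -y, -z); pixel columns grow to the right and rows downward; lengths in m; the calibration is good to about 2 mm. A picture is of the moment at which its call begins: read the wrist's pose just before it. camera_model takes no time and is no camera call; for the wrist camera it gives the pose at the moment of the call.
- robot.finish_job(): hands the job in; it is judged then, once.
The state is a dict: "time_s": time; "q": joint angles; "qvel": joint speeds; "joint_efforts": joint torques, N m; "tcp_pos": TCP position; "ee_rot": TCP orientation; "contact_force": force on the tool from outside, world axes, zero at the start; "wrist_torque": the same for the moment, N m; "width": finger opening in m; "grasp_force": force on a finger pad.
Only numpy, scipy, OpenCV 4.12 (cv2) and the standard library are available. Lean on these libraries where they do the work, as an engineer would, in place of code of your own. Each camera call takes 0.05 s, during which the arm holds its last target. There are 200 camera calls.

## Working session

There is one attempt and no reset: what is moved stays moved. The work goes in short steps, Python scripts to look and compute and a tool call to move; the robot and the scene stay as the last step left them, time stands still between calls to the robot, and variables do not carry over. Pictures are saved under pics/ and viewed, at most 10 in all, crops included, and the job is handed in when it is done.

Besides the shell and the picture viewer there is one more tool, called as name(argument=value, ...) on one line, values as JSON. arm_command: Moves the arm, as the interface text tells. Its arguments: {"type":"object","properties":{"steps":{"type":"string"}},"required":["steps"]}

```bash
mkdir -p pics
cat > h.py <<'E'
import numpy as np,cv2
from station import robot
def pts(d,c):
    K=c["K"];K=np.array(K);v,u=np.mgrid[:d.shape[0],:d.shape[1]]
    p=np.stack([(u-K[0,2])/K[0,0]*d,-(v-K[1,2])/K[1,1]*d,-d],-1)
    return p@np.array(c["rotation"]).reshape(3,3).T+np.array(c["xyz"])
E
python3 - <<'E'
from h import *
o=robot.get_obs();print(o["time_s"],o["tcp_pos"],o["ee_rot"],o["width"])
for n in("scene","top"):
    c=robot.camera_model(n);print(c)
    im,d=robot.grab_frame(n);cv2.imwrite(f"pics/{n}.png",im);np.savez(f"{n}.npz",im=im,p=pts(d,c),d=d)
E
```

```text
0.0 [ 0.18958008 -0.64747215  0.30305394] [ 9.89874544e-01  1.41942560e-01 -1.52254690e-04 -8.20856768e-04] 0.08558162107567467
{'K': array([[415.0299181 ,   0.        , 284.33437228],
       [  0.        , 415.0299181 , 211.22398603],
       [  0.        ,   0.        ,   1.        ]]), 'xyz': array([1.21037519, 0.30801333, 0.67668884]), 'rotation': array([0.25580162, 0.37489678, 0.7301054 , 0.5108464 ])}Traceback (most recent call last):
  File "<stdin>", line 5, in <module>
  File "h.py", line 6, in pts
    return p@np.array(c["rotation"]).reshape(3,3).T+np.array(c["xyz"])
             ~~~~~~~~~~~~~~~~~~~~~~~~~~~~~~~^^^^^
ValueError: cannot reshape array of size 4 into shape (3,3)
```

View pics/scene.png

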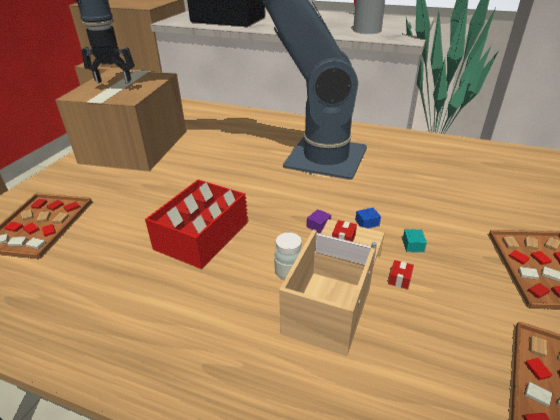

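The scene view shows the box at about (335,280), with its compartment towards the camera. The flap is at (342,248), the carton on the porch at (344,232), the jar at (288,255) and the spare at (401,274). The camera rotation is a quaternion, so I'm fixing the helper.

```bash
sed -i 's/np.array(c\["rotation"\]).reshape(3,3).T/R.from_quat(c["rotation"]).as_matrix().T/; 1a from scipy.spatial.transform import Rotation as R' h.py
python3 - <<'E'
from h import *
for n in("scene","top"):
    c=robot.camera_model(n);print(n,c["xyz"],c["rotation"],c["K"][0][0])
    im,d=robot.grab_frame(n);cv2.imwrite(f"pics/{n}2.png",im);np.savez(f"{n}.npz",im=im,p=pts(d,c),d=d)
    p=pts(d,c)
    for uv in [(150,330),(344,232),(340,330),(288,240),(280,210)]: print(uv,p[uv[1],uv[0]].round(3))
E
```

```text
scene [1.21037519 0.30801333 0.67668884] [0.25580162 0.37489678 0.7301054  0.5108464 ] 415.0299181015359
(150, 330) [ 0.808 -0.134 -0.   ]
(344, 232) [0.501 0.179 0.103]
(340, 330) [0.731 0.231 0.067]
(288, 240) [0.56  0.07  0.096]
(280, 210) [ 0.338 -0.035 -0.   ]
top [ 0.29609135 -0.00750143  0.99031068] [ 0.07588937 -0.0717954  -0.67438591  0.73095134] 399.10159156187115
(150, 330) [ 0.176  0.286 -0.004]
(344, 232) [ 0.436 -0.151  0.08 ]
(340, 330) [ 0.213 -0.165 -0.002]
(288, 240) [ 0.417 -0.025  0.002]
(280, 210) [ 0.491  0.    -0.   ]
```

View pics/top2.png

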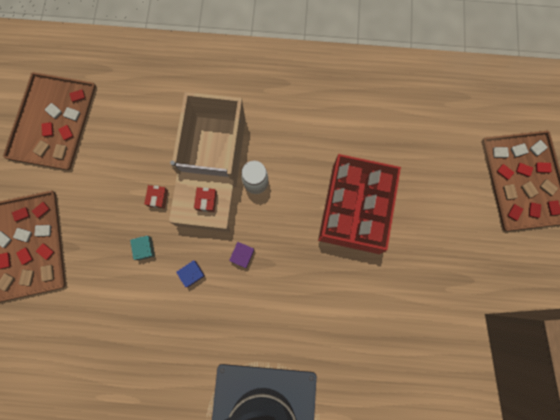

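The top view shows the compartment at (208,135), the porch at (203,205), the carton at (205,200), the spare at (156,196) and the jar at (255,176). Next I'll measure them using height slices.

```bash
cat > m.py <<'E'
from h import *
for n in("top","scene"):
    z=np.load(n+".npz");im,p=z["im"],z["p"];X=p.reshape(-1,3);hsv=cv2.cvtColor(im,cv2.COLOR_BGR2HSV).reshape(-1,3)
    roi=(X[:,0]>.35)&(X[:,0]<.85)&(X[:,1]>.0)&(X[:,1]<.4)
    def rect(m,t):
        q=X[m&roi]
        if len(q)<5: return print(n,t,len(q))
        r=cv2.minAreaRect((q[:,:2]*1000).astype(np.float32));print(n,t,len(q),"c",np.round(r[0],1),"s",np.round(r[1],1),"a",round(r[2],1),"z",np.percentile(q[:,2],[5,50,95]).round(4));print(np.round(cv2.boxPoints(r)).tolist())
    h=X[:,2];red=((hsv[:,0]<8)|(hsv[:,0]>172))&(hsv[:,1]>150)&(hsv[:,2]>60)
    wood=(hsv[:,0]>8)&(hsv[:,0]<30)&(hsv[:,1]>50)
    rect((abs(h-.125)<.006)&wood,"walltop")
    rect((abs(h-.070)<.005)&wood&(X[:,0]<.53),"porch")
    rect((h>.09)&(h<.112)&(hsv[:,1]<140)&(X[:,0]<.62),"bandjar")
    rect((h>.094)&(h<.108)&red,"carton top red")
    rect((h>.024)&(h<.037)&red,"spare top red")
    rect((h>.088)&(h<.13)&(hsv[:,1]<70)&(X[:,1]>.115),"flap")
    rect((h>.085)&(h<.11)&(X[:,1]<.105),"jar")
E
python3 m.py
```

```text
top walltop 800 c [636.1 183.3] s [137. 187.] a 88.1 z [0.1206 0.1241 0.1268]
[[540.0, 118.0], [727.0, 112.0], [732.0, 249.0], [545.0, 255.0]]
top porch 2011 c [478.6 189. ] s [136.9 106.7] a 88.3 z [0.0668 0.0695 0.0721]
[[423.0, 122.0], [530.0, 119.0], [534.0, 256.0], [427.0, 259.0]]
top bandjar 844 c [570.5 158.1] s [176.3 188. ] a 33.7 z [0.0915 0.0956 0.109 ]
[[445.0, 187.0], [549.0, 31.0], [696.0, 129.0], [592.0, 285.0]]
top carton top red 273 c [484.  173.9] s [41.4 48.4] a 88.2 z [0.0988 0.1015 0.1042]
[[459.0, 154.0], [508.0, 152.0], [509.0, 194.0], [460.0, 195.0]]
top spare top red 230 c [495.2 310.7] s [43.1 48.8] a 89.2 z [0.0282 0.0316 0.0349]
[[471.0, 290.0], [519.0, 289.0], [520.0, 332.0], [471.0, 333.0]]
top flap 396 c [535.1 176.4] s [131.8  94.1] a 35.8 z [0.0912 0.1088 0.1238]
[[454.0, 176.0], [509.0, 100.0], [616.0, 177.0], [561.0, 253.0]]
top jar 448 c [557.3  69. ] s [54.7 55. ] a 78.0 z [0.0911 0.0941 0.0967]
[[525.0, 48.0], [578.0, 37.0], [590.0, 90.0], [536.0, 101.0]]
scene walltop 1085 c [638.4 184.4] s [136.8 188.8] a 87.8 z [0.12   0.1247 0.1266]
[[541.0, 
[... 232 characters left out ...]
.2] s [176.6 187.4] a 33.1 z [0.0915 0.0964 0.1098]
[[450.0, 188.0], [552.0, 32.0], [700.0, 128.0], [598.0, 285.0]]
scene carton top red 261 c [486.7 176.8] s [43.8 52.2] a 89.0 z [0.0968 0.102  0.1042]
[[460.0, 155.0], [512.0, 154.0], [513.0, 198.0], [461.0, 199.0]]
scene spare top red 277 c [499.5 314. ] s [43.6 52.6] a 88.5 z [0.0278 0.0321 0.0341]
[[473.0, 293.0], [525.0, 291.0], [526.0, 335.0], [474.0, 336.0]]
scene flap 857 c [576.6 209.8] s [229.5  96.5] a 38.2 z [0.09   0.1061 0.1231]
[[457.0, 177.0], [516.0, 101.0], [697.0, 243.0], [637.0, 319.0]]
scene jar 414 c [561.   71.3] s [56.1 54.5] a 19.7 z [0.0874 0.0947 0.0966]
[[525.0, 87.0], [544.0, 36.0], [597.0, 55.0], [578.0, 106.0]]
```

```bash
cat >> h.py <<'E'
O=np.array([.5515,.1867]);YAW=-1.9
def plan(bx,by,z,phi):
    """shift/spin to put the TCP at box-frame (bx,by), height z, tool y at phi deg from box x"""
    o=robot.get_obs();Rt=R.from_quat(o["ee_rot"]).as_matrix();a=np.radians(YAW)
    w=np.r_[O+np.array([[np.cos(a),-np.sin(a)],[np.sin(a),np.cos(a)]])@[bx,by],z]
    show(w,phi+YAW)
def show(w,yang):
    o=robot.get_obs();Rt=R.from_quat(o["ee_rot"]).as_matrix()
    cur=np.degrees(np.arctan2(Rt[1,1],Rt[0,1]))
    print("world",w.round(4),"shift",(Rt.T@(w-o["tcp_pos"])).round(4),"spin",round((cur-yang+180)%360-180,1),"cur",cur.round(2),"t",o["time_s"])
E
python3 - <<'E'
from h import *
show(np.array([.52,-.3,.30]),-30)
plan(-.076,.0123,.30,23)
E
```

```text
world [ 0.52 -0.3   0.3 ] shift [ 0.4148 -0.2408  0.0035] spin -43.7 cur -73.69 t 0.15
world [0.4759 0.2015 0.3   ] shift [ 0.5134 -0.7345  0.0041] spin -94.8 cur -73.69 t 0.15
```

arm_command(steps="0 0.06 -0.03 0 -6; 0 0.12 -0.06 0 -12; 0 0.18 -0.095 0 -18; 0 0.23 -0.13 0 -24; 0 0.28 -0.17 0 -30; 0 0.33 -0.21 0 -36; 0 0.375 -0.25 0 -42; 0 0.41 -0.295 0 -48; 0 0.44 -0.345 0 -54; 0 0.465 -0.4 0 -60; 0 0.485 -0.455 0 -66; 0 0.495 -0.51 0 -72; 0 0.505 -0.57 0 -78; 0 0.51 -0.63 0 -84; 0 0.513 -0.685 0 -90; 0 0.5134 -0.7345 0.004 -94.8; 0 0.5134 -0.7345 0.004 -94.8; 0 0.5134 -0.7345 0.004 -94.8; 0 0.5134 -0.7345 0.004 -94.8")

```text
time_s: 2.52
tcp_pos: [0.4765, 0.1999, 0.2998]
ee_rot: [0.567, 0.824, -0.0, 0.0]
contact_force: [0.5, -0.3, -0.3]
width: 0.0854
grasp_force: 0.0
```

Run:
```python
from h import *
plan(-.076,.0123,.15,23)
c=robot.camera_model("wrist");im,d=robot.grab_frame("wrist");p=pts(d,c);cv2.imwrite("pics/w1.png",im)
np.savez("wrist.npz",im=im,p=p,d=d)
X=p.reshape(-1,3);h=cv2.cvtColor(im,cv2.COLOR_BGR2HSV).reshape(-1,3)
m=((h[:,0]<8)|(h[:,0]>172))&(h[:,1]>150)&(X[:,2]>.095)&(X[:,2]<.11);q=X[m]
print(c["xyz"],len(q));
if len(q)>5:print(cv2.minAreaRect((q[:,:2]*1000).astype(np.float32)))
q=X[(X[:,2]>.15)&(d.ravel()>0)];print(len(q),q.min(0) if len(q) else 0,q.max(0) if len(q) else 0)
```

```text
world [0.4759 0.2015 0.15  ] shift [1.900e-03 1.000e-04 1.498e-01] spin -0.1 cur 20.96 t 2.525
[0.44970013 0.27173698 0.36999826] 1753
((485.3049621582031, 174.0668182373047), (43.839515686035156, 49.341182708740234), 89.12408447265625)
45775 [0.40338943 0.16534334 0.24002992] [0.54784505 0.23775877 0.32778643]
```

View pics/w1.png

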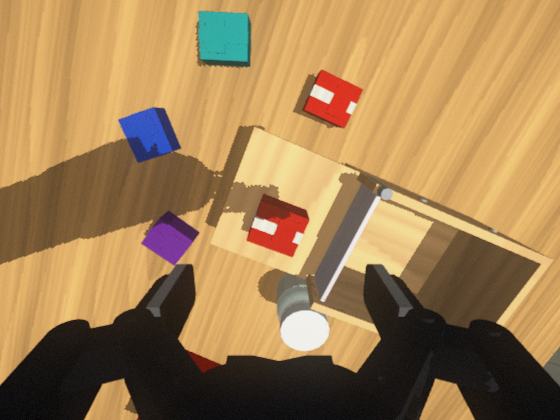

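The wrist view shows the carton at (279,226), the flap at (348,245) with its hinge post at (386,194), the jar at (303,325) and the two fingers at (170,305) and (390,300). From this depth image I'll get the finger extents and a second fix on the box.

Run:
```python
from h import *
z=np.load("wrist.npz");X=z["p"].reshape(-1,3);d=z["d"].ravel();im=z["im"];o=robot.get_obs();Rt=R.from_quat(o["ee_rot"]).as_matrix()
L=(X-o["tcp_pos"])@Rt
for a,b in((.055,.065),(.045,.055),(.035,.045),(.02,.035),(.0,.02)):
    for s in(1,-1):
        q=L[(d>0)&(L[:,2]>a)&(L[:,2]<b)&(L[:,1]*s>0)]
        print(a,s,len(q),(q.min(0)*1e3).round(1) if len(q) else 0,(q.max(0)*1e3).round(1) if len(q) else 0)
a=np.radians(YAW);M=np.array([[np.cos(a),-np.sin(a)],[np.sin(a),np.cos(a)]])
B=np.c_[(X[:,:2]-O)@M,X[:,2]]
hs=cv2.cvtColor(im,cv2.COLOR_BGR2HSV).reshape(-1,3)
q=B[(abs(B[:,2]-.07)<.003)&(abs(B[:,1])<.09)&(B[:,0]>-.15)&(B[:,0]<-.02)];print("porch",np.percentile(q,[.5,99.5],axis=0).round(4).tolist())
q=B[(abs(B[:,2]-.123)<.003)&(abs(B[:,1])<.057)&(abs(B[:,0])<.03)];print("flaptop",len(q),q.min(0),q.max(0),np.polyfit(q[:,1],q[:,0],1))
q=B[(abs(B[:,2]-.125)<.003)&(abs(B[:,1]-.06)<.02)&(B[:,0]<.15)&(B[:,0]>.03)];print("lwall",q.min(0),q.max(0))
```

```text
0.055 1 116 [-11.8  43.   55. ] [10.4 50.2 59.4]
0.055 -1 112 [-11.8 -48.   55. ] [ 10.3 -41.5  59.8]
0.045 1 508 [-11.9  43.   45.1] [11.1 57.1 55. ]
0.045 -1 512 [-11.5 -55.5  45. ] [ 11.3 -41.3  55. ]
0.035 1 689 [-11.5  42.9  35. ] [11.4 57.3 45. ]
0.035 -1 699 [-11.8 -56.   35. ] [ 11.2 -41.3  45. ]
0.02 1 1193 [-11.8  42.7  20. ] [11.5 57.3 35. ]
0.02 -1 1182 [-12.  -55.7  20. ] [ 11.4 -41.4  35. ]
0.0 1 6044 [-13.5   9.9   0. ] [16.9 75.3 20. ]
0.0 -1 6021 [-13.7 -74.3   0. ] [17.1 -5.1 20. ]
porch [[-0.1237, -0.0699, 0.0685], [-0.0204, 0.0652, 0.0722]]
flaptop 718 [-0.00226885 -0.05684394  0.12000069] [0.00344413 0.05686118 0.12507968] [-8.04819811e-05  1.12214568e-04]
lwall [0.03002645 0.05751295 0.12210151] [0.14995999 0.06565626 0.12750868]
```

arm_command(steps="0 0.002 0 0.05 0; 0 0.002 0 0.1 0; 0 0.002 0 0.13 0; 0 0.002 0 0.15 0; 0 0.002 0 0.16 0; 0 0.002 0 0.16 0; 0 0.002 0 0.16 0")

```text
time_s: 3.45
tcp_pos: [0.4758, 0.2032, 0.1407]
ee_rot: [0.566, 0.825, 0.001, 0.0]
contact_force: [0.1, -0.8, -0.7]
width: 0.0856
grasp_force: 0.0
```

Run:
```python
from h import *
plan(-.076,.0123,.14,23); plan(-.055,.0123,.14,23)
```

```text
world [0.4759 0.2015 0.14  ] shift [-0.0017 -0.0005  0.0007] spin -0.0 cur 21.09 t 3.45
world [0.4969 0.2008 0.14  ] shift [-0.0099  0.0189  0.0007] spin -0.0 cur 21.09 t 3.45
```

arm_command(steps="0 -0.005 0.008 0 0; 0 -0.0085 0.0155 0 0; 0 -0.011 0.021 0 0; 0 -0.0135 0.027 0 0; 0 -0.0155 0.032 0 0; 0 -0.0175 0.037 0 0; 0 -0.0195 0.042 0 0; 0 -0.0215 0.046 0 0; 0 -0.0236 0.051 0 0; 0 -0.0236 0.051 0 0")

```text
time_s: 4.7
tcp_pos: [0.531, 0.1991, 0.1404]
ee_rot: [0.566, 0.825, -0.001, -0.0]
contact_force: [-7.8, -3.1, 8.1]
width: 0.0853
grasp_force: 4.9
```

```bash
cat > c.py <<'E'
from h import *
import sys
plan(-.02,.0123,.14,23)
a=np.radians(YAW);M=np.array([[np.cos(a),-np.sin(a)],[np.sin(a),np.cos(a)]])
for n in("wrist","top","scene"):
    c=robot.camera_model(n);im,d=robot.grab_frame(n);p=pts(d,c);cv2.imwrite(f"pics/{n}_{sys.argv[1]}.png",im)
    X=p.reshape(-1,3);B=np.c_[(X[:,:2]-O)@M,X[:,2]]
    h=cv2.cvtColor(im,cv2.COLOR_BGR2HSV).reshape(-1,3)
    m=((h[:,0]<8)|(h[:,0]>172))&(h[:,1]>150)&(X[:,2]<.115)&(abs(B[:,1])<.068)&(B[:,0]>-.13)&(B[:,0]<.18)
    t=m&(X[:,2]>.095);q=B[t]
    print(n,m.sum(),t.sum(),cv2.minAreaRect((q[:,:2]*1e3).astype(np.float32)) if len(q)>9 else "",np.median(B[m],axis=0).round(3) if m.any() else "")
E
python3 c.py 1
```

```text
world [0.5319 0.1997 0.14  ] shift [0.0002 0.001  0.0004] spin 0.0 cur 21.11 t 4.7
wrist 8314 5825 ((-30.57485008239746, -14.965690612792969), (50.33127212524414, 44.18877410888672), 0.36732223629951477) [-0.032  0.003  0.102]
top 0 0  
scene 347 229 ((-27.811420440673828, -12.429105758666992), (51.4562873840332, 43.74559783935547), 0.18398095667362213) [-0.011 -0.014  0.101]
```

View pics/wrist_1.png

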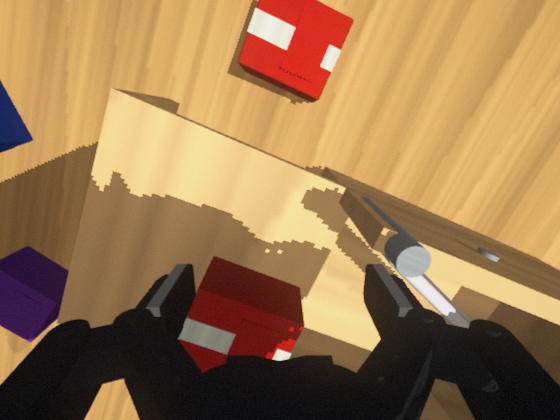

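View pics/scene_1.png

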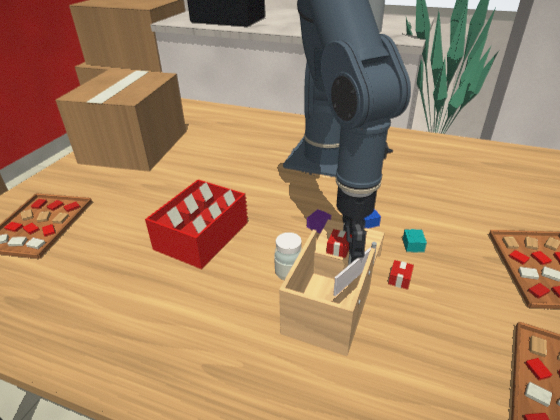

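The carton is square to the box at (-30,-14) mm and the flap is held well open at about 1 rad. The 8 N upward force suggests a knuckle is resting on the flap's top edge, so I'll raise the tool a little and then carry on.

arm_command(steps="0 0 0 -0.003 0; 0 0 0 -0.006 0; 0 0 0 -0.006 0")

```text
time_s: 5.22
tcp_pos: [0.531, 0.1979, 0.1456]
ee_rot: [0.566, 0.824, -0.002, -0.0]
contact_force: [-3.4, -5.5, 0.1]
width: 0.0856
grasp_force: 3.0
```

Run:
```python
from h import *
z=cv2.imread("pics/wrist_1.png")
o=robot.get_obs();print(o["contact_force"],o["wrist_torque"])
c=robot.camera_model("wrist");im,d=robot.grab_frame("wrist");p=pts(d,c)
a=np.radians(YAW);M=np.array([[np.cos(a),-np.sin(a)],[np.sin(a),np.cos(a)]])
X=p.reshape(-1,3);B=np.c_[(X[:,:2]-O)@M,X[:,2]];h=cv2.cvtColor(im,cv2.COLOR_BGR2HSV).reshape(-1,3)
m=(h[:,1]<60)&(h[:,2]>70)&(abs(B[:,1]-.04)<.035)&(B[:,0]>-.015)&(B[:,0]<.12)&(B[:,2]>.1)&(B[:,2]<.14);q=B[m]
print(len(q),q.min(0),q.max(0));f=q[(q[:,0]>.015)]
if len(f)>5: print(f[::max(1,len(f)//8)].round(3).tolist(), np.degrees(np.arctan2(f[:,0].mean(),.058-f[:,1].mean())))
plan(-.02,.0123,.146,23)
```

```text
[-3.43955918 -5.52236083  0.07436624] [-0.84849806  0.63338227 -0.15133342]
2987 [-0.00494847  0.03417668  0.10002398] [0.05402604 0.06826871 0.1373078 ]
[[0.046, 0.068, 0.1], [0.017, 0.038, 0.102], [0.017, 0.039, 0.109], [0.019, 0.038, 0.112], [0.019, 0.039, 0.115], [0.019, 0.038, 0.119], [0.02, 0.039, 0.122], [0.02, 0.038, 0.124]] 60.05471304204534
world [0.5319 0.1997 0.146 ] shift [ 0.0013  0.0013 -0.0004] spin -0.1 cur 21.04 t 5.275
```

arm_command(steps="0 -0.001 0.006 0 0; 0 -0.003 0.011 0 0; 0 -0.005 0.016 0 0; 0 -0.007 0.021 0 0; 0 -0.009 0.026 0 0; 0 -0.011 0.03 0 0; 0 -0.013 0.034 0 0; 0 -0.0145 0.038 0 0; 0 -0.016 0.0415 0 0; 0 -0.016 0.0415 0 0; 0 -0.016 0.0415 0 0")

```text
time_s: 6.65
tcp_pos: [0.5764, 0.1994, 0.146]
ee_rot: [0.566, 0.825, 0.0, 0.0]
contact_force: [1.8, -3.0, -1.4]
width: 0.0852
grasp_force: 1.5
```

```bash
python3 c.py 2
```

```text
world [0.5319 0.1997 0.14  ] shift [ 0.0163 -0.0414  0.006 ] spin -0.0 cur 21.09 t 6.65
wrist 3903 0  [ 0.059 -0.006  0.038]
top 0 0  
scene 322 0  [ 0.066 -0.007  0.038]
```

View pics/scene_2.png

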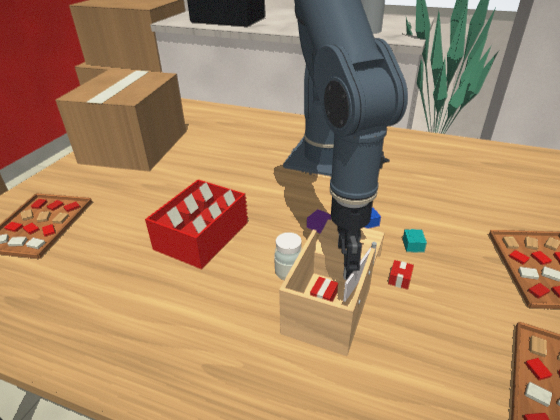

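The carton lies flat in the compartment at (323,289), with its top at 38 mm. Now I'll withdraw backwards so the flap follows the finger shut, then lift.

arm_command(steps="0 0.006 -0.014 0 0; 0 0.012 -0.028 0 0; 0 0.018 -0.042 0 0; 0 0.023 -0.055 0 0; 0 0.028 -0.066 0 0; 0 0.032 -0.076 0 0; 0 0.036 -0.085 0 0; 0 0.041 -0.097 0 0; 0 0.041 -0.097 0 0; 0 0.041 -0.097 -0.04 0; 0 0.041 -0.097 -0.1 0; 0 0.041 -0.097 -0.15 0; 0 0.041 -0.097 -0.15 0; 0 0.041 -0.097 -0.15 0; 0 0.041 -0.097 -0.15 0; 0 0.041 -0.097 -0.15 0")

```text
time_s: 8.8
tcp_pos: [0.4703, 0.2027, 0.2949]
ee_rot: [0.565, 0.825, -0.001, -0.001]
contact_force: [-0.4, -1.1, 0.3]
width: 0.0856
grasp_force: 0.0
```

```bash
python3 c.py 3
```

```text
world [0.5319 0.1997 0.14  ] shift [-0.0251  0.0566  0.1548] spin 0.0 cur 21.13 t 8.8
wrist 661 0  [ 0.06  -0.005  0.038]
top 180 0  [ 0.059 -0.029  0.037]
scene 316 0  [ 0.066 -0.007  0.038]
```

View pics/wrist_3.png

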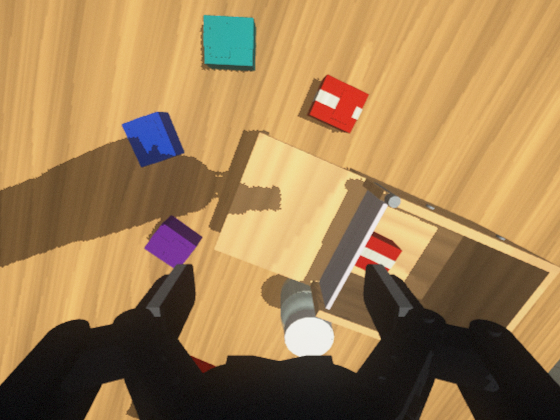

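The flap is shut, running from (388,200) to (330,305). The carton lies in the compartment at (380,252), and the spare (338,104) and jar (308,330) haven't moved.

```bash
python3 -c "
from station import robot
print(robot.finish_job())"
```

```text
the job is handed in; nothing more can be done
None
```

I handed the job in at about 9 s; it returned no verdict. By the last pictures, the carton lies flat in the compartment, the flap is shut, and the jar and spare carton are where they stood.

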